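# Square up the folding camera stand

### The arm

A 6-joint arm with a two-finger parallel gripper is mounted at the origin on the work surface. World frame = base frame: x ahead of the robot, y to its left, z up, the work surface at z = 0. Lengths are in m, angles in degrees, forces in N, time in s.
With the tool pointing down it reaches from about 0.35 to 0.875 m from the base axis. Payload 4.2 kg.
Tool frame: the origin (TCP) lies between the finger pads; the fingertips stand 14 mm ahead of it and the grasp point (between the pads) lies 5 mm behind it; z points along the fingers, y is the line along which they close (so a half turn about z gives the same grasp; the last joint's range is limited). The gripper opens to 87 mm and grips with 3 to 60 N. Pads are 19 mm wide; open, the fingers measure 117 mm over their backs; the gripper's body (75 mm by 190 mm) begins 51 mm behind the grasp point.
Start: joints at [82.368, 22.042, 0.453, 0, -68.411, -14.817], TCP at [0.239, 0.578, 0.237] pointing down, gripper open.
Joint ranges: [-179.83, 179.83], [-69.29, 118.12], [-61.27, 80.66], [-181.25, 117.63], [-171.15, -9.14], [-177.46, 177.46]. Speed limits (degrees/s): [159.86, 159.86, 180, 180, 180, 180].

### API

Orientations are given as a 3x3 rotation matrix whose columns are the frame's x, y, z axes.
In Python, from station import * gives the robot as it stands. The module is installed in compiled form; this text tells all that it offers.
- The arm moves only by the tool play_rows, never from a script. Its argument "steps" is a list of rows, each an object of numbers: "ax", "ay", "az": the turn, a rotation vector about the tool's x, y, z in degrees; "dx", "dy", "dz": the shift along the tool's x, y, z in mm; "claw": the finger opening in mm, from 0 to 87. A call has 1 to 20 rows; each row shifts and turns the commanded pose from where the row before left it, along the tool's axes as they then stand; what a row does not reach is not made up. A row lasts 1/10 s, in which the tool goes at most 50 mm and 8.59 degrees, less where a joint would pass 70% of its speed; a pose out of reach is approached as far as the arm can. A call with a gripper value outside its range is refused whole. The fingers move at their own pace and stop on an object; the grip force is fixed at half the most. Time passes only in rows, so rows that do not move let the fingers close. It gives the time, the measured TCP pose, the force, the opening and the grip force at its end, in the units of the state.
- sense(): the state, without advancing time (a new reading comes with each control period).
- capture(name): name is "scene" or "top" or "wrist"; returns a dict with "frame" (384x512x3 uint8, blue, green, red), "range_z" (384x512 float32, m along the optical axis (not along the pixel's ray), 0 where there is no reading), "fx", "fy", "cx", "cy" (pixels), "xyz" and "rotation" of the camera in the world. Camera axes: x right, y down, z forward; pixel columns grow to the right and rows downward; lengths in m; the calibration is good to about 2 mm. A picture is of the moment at which its call begins.
- finish_job(): hands the job in; it is judged then, once.
The state is a dict: "time_s": time; "joints": joint angles; "joint_velocities": joint speeds; "effort": joint torques, N m; "tcp_pos": TCP position; "ee_rot": TCP orientation; "wrist_force": force on the tool from outside, world axes, zero at the start; "moment": the same for the moment, N m; "gripper_width": opening from 0.0 (shut) to 1.0 (fully open); "gripper_force": force on a finger pad.
Only numpy, scipy, OpenCV 4.12 (cv2) and the standard library are available. Lean on these libraries where they do the work, as an engineer would, in place of code of your own. Each camera call takes 0.05 s, during which the arm holds its last target. There are 200 camera calls.

### The job

The folding camera stand's post leans forward on its sprung hinge. Pick up the steel square by its long leg, set it on the stand's base plate in front of the middle of the post with its short upright leg towards the post, and push it into the corner until the post stands square, with the long leg flat on the plate and the upright leg flush against the post. Finish while still gripping the square and pressing it firmly down and into the corner so that the post can be clamped; push the post only with the square, and leave everything else on the bench where it is.

Things in the scene. Friction and masses are not known exactly. Their poses are not given: they have to be found in the camera images.
- square: steel engineer's square, about 0.45 kg, loose, standing on the bench on its long leg like an L. Long leg 150 long x 24 wide x 32 mm high; upright leg at its +x end, 12 mm thick (along x), 24 wide, top 131 mm above the underside. Origin on the underside, 80 mm from the outer (heel) face of the upright leg and 70 mm from the tail end; x along the long leg towards the upright leg, y across, z up
- square_grip (a point): grip point on the square: mid-width of the long leg, right above the square's origin, 25 mm above the underside (7 mm below the leg's top); grip here from above, fingers closing across the 24 mm width (along the square's y)
- square_heel (a point): point at the foot of the square's outer upright face: underside level, mid-width, 80 mm along +x from the square's origin. To finish, it goes to corner. Axes as the square's
- corner (a point): the inside corner of the stand: point on the base plate's top at the foot of the middle of the post's front face, on the hinge line. x is level and points into the post (the direction to push), y along the hinge, z up. The stand is fixed to the bench
- stand: the folding camera stand, fixed; its base plate is aluminium 240 x 120 x 15 mm, screwed down; origin on the bench right below corner, same axes as corner; the plate runs from 170 mm in front (-x) to 70 mm behind, 60 mm to either side, top 15 mm above the bench
- post_top (a point): top edge of the post's front face, mid-width, 165 mm from the hinge line. The hinged aluminium post is 50 wide (y) x 36 deep (x) x 165 mm tall, 0.5 kg; its front face rises from corner. Site axes turn with the post
- post (a joint): lean of the post, rad: 0 square to the plate, positive leans forward over the plate (to -x of corner); range -0.12 to 0.2. A spring in the hinge (4 N m/rad, slight friction) leans it to 0.10 to 0.14 and back there when let go; 2 to 5 N at the square's top, which meets the post first, holds it square; pushed too far it goes past 0. The square's foot stops rigidly at the hinge line
- bar: bystander, leave it: plain steel bar 110 x 24 x 18 mm lying flat: straight, no upright leg; origin under its centre
- dish: bystander, leave it: shallow open glass dish, 84 mm across, 16 mm high; origin under its centre
- bottle: bystander, leave it: squat amber jar with a white cap, 48 mm across, 85 mm high; origin under its centre
- beaker: bystander, leave it: glass beaker, 60 mm across, 70 mm high; origin under its centre
- vial: bystander, leave it: small amber jar with a black cap, 40 mm across, 65 mm high; origin under its centre
- thumbscrew: bystander, leave it: black clamp screw, round head 32 mm across, 34 mm high over its stub, standing on its head; origin under its centre

How it is judged (in metres and radians):
On the way:
1. the square is lifted from the bench in the gripper (height (world z) of square above 0.019 m and contact force between the fingers and square above 2 N), for 0.1 s.
At the end, for the whole second after the job is handed in: Square held (over 5 N) and still, pressing on post and plate (over 1.5 and 2 N); heel within 3 mm of the corner along the push, 2.5 mm in height, 12 mm of the post's middle; long leg flat within 0.025 rad, in line within 0.05 rad; post square within 0.025 rad (contact force between square and post_c0 above 1.5 N and contact force between square and stand_c0 above 2 N and contact force between the fingers and square above 5 N and x of square_heel in the frame of corner between -0.003 and 0.003 m and y of square_heel in the frame of corner between -0.012 and 0.012 m and z of square_heel in the frame of corner between -0.003 and 0.0025 m and angle between the z axis of square and the z axis of stand, either way round below 0.025 rad and angle between the x axis of square and the x axis of stand, either way round below 0.05 rad and angle between square's own z axis and vertical below 0.1 rad and value of joint post between -0.025 and 0.025 rad and linear speed of square below 0.01 m/s); the arm keeps its last pose, push and grip.
It fails at once if the robot itself pushes the post (contact force between any of the arm, the fingers and post_c0 above 2 N).
It fails at once if a bystander is disturbed (moved over 30 mm) (distance of any of bar, dish, bottle, beaker, vial, thumbscrew from where it was at the start of the episode above 0.03 m).
It also fails if it takes over 42 s, if anything falls off the work surface, if the arm or the gripper's body presses on something with over 40 N, if the wrist force passes 120 N, or if a joint passes its speed limit or range.

## Working session

There is one attempt and no reset: what is moved stays moved. The work goes in short steps, Python scripts to look and compute and a tool call to move; the robot and the scene stay as the last step left them, time stands still between calls to the robot, and variables do not carry over. Pictures are saved under pics/ and viewed, at most 10 in all, crops included, and the job is handed in when it is done.

Besides the shell and the picture viewer there is one more tool, called as name(argument=value, ...), one argument or row to a line, values as JSON. play_rows: Moves the arm, as the interface text tells. Its arguments: {"type":"object","properties":{"steps":{"type":"array"}},"required":["steps"]}

```bash
mkdir -p pics; cat > h.py <<'E'
from station import *
import numpy as np, cv2
def cloud(c):
    d=c["range_z"]; v,u=np.mgrid[:384,:512]
    P=np.stack([(u-c["cx"])/c["fx"]*d,(v-c["cy"])/c["fy"]*d,d],-1)
    W=P@np.array(c["rotation"]).T+np.array(c["xyz"]); W[d==0]=np.nan
    return W
E
python3 - <<'E'
from h import *
import pickle
s=sense(); print(s["time_s"],s["tcp_pos"],s["ee_rot"],s["wrist_force"])
C={n:capture(n) for n in("scene","top","wrist")}
pickle.dump(C,open("c0.pkl","wb"))
for n in C: print(n,C[n]["xyz"],C[n]["fx"])
cv2.imwrite("pics/a.png",np.hstack([cv2.resize(C[n]["frame"],(400,300)) for n in("scene","wrist")]))
cv2.imwrite("pics/top.png",cv2.resize(C["top"]["frame"],(800,600)))
E
```

```text
0.0 [0.23840033 0.57711414 0.23547421] [[ 9.24170318e-01 -3.81979909e-01 -7.57015200e-04]
 [-3.81980652e-01 -9.24168100e-01 -2.02586263e-03]
 [ 7.42295260e-05  2.16140727e-03 -9.99997661e-01]] [ 0.10809773 -0.56624074 -0.00185765]
scene [1.0123252  0.01480992 0.76617048] 355.6579327416822
top [ 0.36882884 -0.06181362  1.27689506] 386.6541721684903
wrist [0.30057642 0.55209546 0.38445054] 314.64214752616743
```

View pics/top.png

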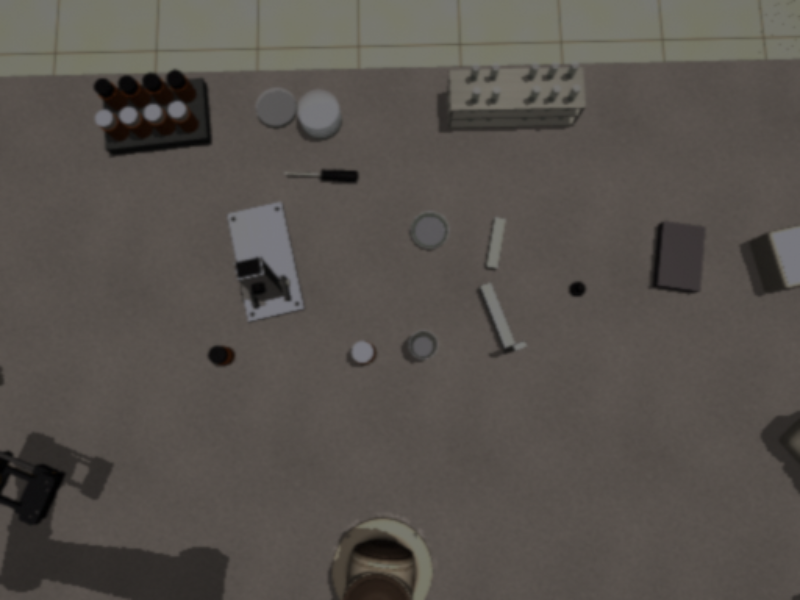

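View pics/a.png

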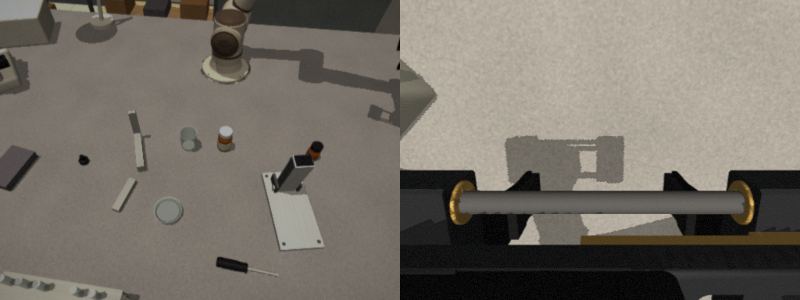

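The top view (800x600) shows the square at about (483,287)–(515,348), with its upright leg at the lower end. The plate's corners are at about (228,213), (280,203), (302,310) and (248,320), and the post is near its lower end. So the push is roughly world −x. The arm is on the left, beyond the stand.

```bash
cat > m.py <<'E'
from h import *
import pickle
C=pickle.load(open("c0.pkl","rb"))
for n in("top","scene"):
    W=cloud(C[n]).reshape(-1,3)
    W=W[~np.isnan(W[:,0])]
    g=W[(abs(W[:,0]-.5)<.15)&(abs(W[:,1])<.1)]
    print(n,"bench z",np.median(g[:,2]))
    z0=np.median(g[:,2])
    def rect(p,lab):
        r=cv2.minAreaRect(p[:,:2].astype(np.float32)*1000); print(lab,len(p),np.round(cv2.boxPoints(r)).tolist(),np.round(r[1],1),round(r[2],2),np.round(p.mean(0)*1000,1))
    H=W[:,2]-z0
    # top pixel approx->world boxes
    c=C["top"]; k=1.277/c["fx"]
    def w(u,v): return (c["xyz"][0]-(v*.64-c["cy"])*k, c["xyz"][1]-(u*.64-c["cx"])*k)
    a=w(210,330);b=w(320,190)
    m=(W[:,0]>a[0])&(W[:,0]<b[0])&(W[:,1]<a[1])&(W[:,1]>b[1])
    rect(W[m&(H>.010)&(H<.02)],"plate")
    rect(W[m&(H>.14)],"posttop"); print(H[m].max())
    a=w(472,360);b=w(530,280)
    m=(W[:,0]>a[0])&(W[:,0]<b[0])&(W[:,1]<a[1])&(W[:,1]>b[1])
    rect(W[m&(H>.025)&(H<.038)],"leg")
    rect(W[m&(H>.11)],"up"); print(H[m].max())
print(C["top"]["rotation"])
E
python3 m.py
```

```text
top bench z 0.0011303845861655448
plate 463 [[412.0, 312.0], [541.0, 136.0], [637.0, 207.0], [508.0, 383.0]] [119.  217.9] 36.17 [534.8 219.6  15.8]
posttop 261 [[541.0, 249.0], [546.0, 196.0], [589.0, 200.0], [584.0, 253.0]] [42.5 52.4] 5.37 [568.4 223.3 170.9]
0.18938445599349063
leg 0 [[0.0, 0.0], [0.0, 0.0], [0.0, 0.0], [0.0, 0.0]] [0. 0.] 0.0 [nan nan nan]
up 0 [[0.0, 0.0], [0.0, 0.0], [0.0, 0.0], [0.0, 0.0]] [0. 0.] 0.0 [nan nan nan]
0.00878821802677654
scene bench z -0.000140321320488912
plate 455 [[417.0, 319.0], [542.0, 139.0], [644.0, 210.0], [518.0, 390.0]] [123.7 219.1] 34.89 [554.8 214.3  14.8]
posttop 258 [[565.0, 201.0], [586.0, 201.0], [586.0, 255.0], [565.0, 255.0]] [53.9 21.2] 89.96 [577.6 223.1 178.9]
0.18860965787706607
leg 0 [[0.0, 0.0], [0.0, 0.0], [0.0, 0.0], [0.0, 0.0]] [0. 0.] 0.0 [nan nan nan]
up 0 [[0.0, 0.0], [0.0, 0.0], [0.0, 0.0], [0.0, 0.0]] [0. 0.] 0.0 [nan nan nan]
0.004566858393792783
[[-2.14560435e-02 -9.89126138e-01  1.45496119e-01]
 [-9.99766322e-01  2.16109808e-02 -5.15778027e-04]
 [-2.63414430e-03 -1.45473186e-01 -9.89358688e-01]]m.py:11: RuntimeWarning: Mean of empty slice.
  r=cv2.minAreaRect(p[:,:2].astype(np.float32)*1000); print(lab,len(p),np.round(cv2.boxPoints(r)).tolist(),np.round(r[1],1),round(r[2],2),np.round(p.mean(0)*1000,1))
  ret = um.true_divide(
```

```bash
cat > m.py <<'E'
from h import *
import pickle
C=pickle.load(open("c0.pkl","rb")); c=C["top"]; W=cloud(c)
def rect(p,lab):
    if len(p)<5: print(lab,len(p));return
    r=cv2.minAreaRect(p[:,:2].astype(np.float32)*1000); print(lab,len(p),np.round(cv2.boxPoints(r)).tolist(),np.round(r[1],1),np.round(p.mean(0)*1000,1),"zmax",p[:,2].max())
def roi(u0,v0,u1,v1,z0,z1,lab):
    p=W[int(v0*.64):int(v1*.64),int(u0*.64):int(u1*.64)].reshape(-1,3); rect(p[(p[:,2]>z0)&(p[:,2]<z1)],lab)
roi(220,195,310,328,.009,.022,"plate")
roi(220,195,310,328,.15,.3,"posttop")
roi(474,278,530,358,.022,.04,"leg")
roi(474,278,535,360,.1,.2,"up")
# plate corners by pixel rays to z=.015
R=np.array(c["rotation"]);o=np.array(c["xyz"])
def ray(u,v,z):
    d=R@np.array([(u*.64-c["cx"])/c["fx"],(v*.64-c["cy"])/c["fy"],1]); return (o+d*(z-o[2])/d[2])*1000
for q in[(228,213),(280,203),(302,310),(248,320)]: print(np.round(ray(*q,.016)))
for q in[(480,287),(492,284)]: print("tail",np.round(ray(*q,.033)))
for q in[(515,349),(526,344)]: print("up",np.round(ray(*q,.132)))
big=np.hstack([cv2.resize(c["frame"][120:215,138:205],None,fx=6,fy=6,interpolation=2),cv2.resize(c["frame"][170:235,295:345],(int(50*95/65*6),570),interpolation=2)])
cv2.imwrite("pics/b.png",np.clip(big*1.6,0,255).astype(np.uint8)[:, :800]); print(big.shape)
E
python3 m.py
```

```text
plate 1884 [[476.0, 311.0], [501.0, 150.0], [771.0, 191.0], [747.0, 352.0]] [273.8 162.9] [644.7 234.6  15.5] zmax 0.021958875349234575
posttop 297 [[556.0, 248.0], [568.0, 197.0], [606.0, 206.0], [595.0, 257.0]] [39.8 52. ] [578.8 224.  179.3] zmax 0.19051484057965618
leg 338 [[425.0, -263.0], [434.0, -287.0], [572.0, -239.0], [564.0, -215.0]] [146.9  25.1] [ 502.  -249.    32.6] zmax 0.03854152531394939
up 41 [[423.0, -264.0], [430.0, -287.0], [442.0, -283.0], [435.0, -261.0]] [12.  23.4] [ 431.9 -271.8  129.6] zmax 0.1368398618101545
[736. 318.  16.]
[756. 206.  16.]
[523. 158.  16.]
[504. 271.  16.]
tail [ 561. -216.   33.]
tail [ 567. -241.   33.]
up [ 426. -265.  132.]
up [ 435. -286.  132.]
(570, 840, 3)
```

```bash
ls pics
```

```text
a.png
b.png
top.png
```

View pics/b.png

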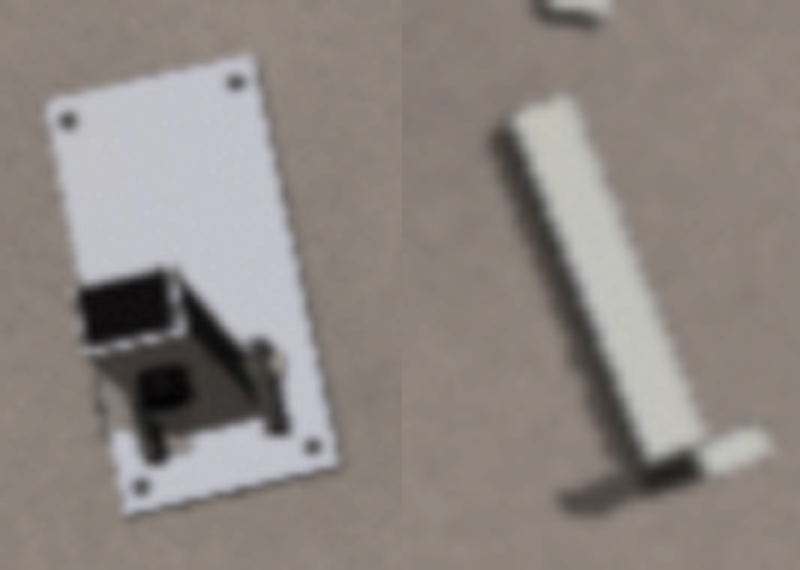

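The crop shows the plate corners at crop pixels (47,103), (253,55), (338,465) and (124,515). The post leans up-left of its hinge. The square is at right, with its upright leg at the lower right. I'll go to the square with tool x pointing away from the heel, which keeps the wrist camera clear of the post later.

play_rows(
  steps=[
    {"az":-8.26},
    {"az":-8.26},
    {"az":-8.26},
    {"az":-8.26},
    {"az":-8.26},
  ],
)

```text
invalid input at $.steps[0]: expected keys ax, ay, az, dx, dy, dz, claw
```

play_rows(
  steps=[
    {"dx":-1,"dy":25},
    {"dx":-1,"dy":45},
    {"dx":-1,"dy":45},
    {"dx":-1,"dy":45},
    {"dx":-1,"dy":45},
    {"dx":-1,"dy":45},
    {"dx":-1,"dy":45},
    {"dx":-1,"dy":45},
    {"dx":-1,"dy":45},
    {"dx":-1,"dy":45},
    {"dx":-1,"dy":45},
    {"dx":-1,"dy":45},
    {"dx":-1,"dy":45},
    {"dx":-1,"dy":45},
    {"dx":-1,"dy":45},
    {"dx":-1,"dy":45},
    {"dx":-1,"dy":45},
    {"dx":-1,"dy":45},
    {"dx":0,"dy":45},
    {"dx":0,"dy":32},
  ],
)

```text
invalid input at $.steps[0]: expected keys ax, ay, az, dx, dy, dz, claw
```

```bash
cat > n.py <<'E'
from h import *
import pickle
s=sense(); print(s["time_s"],s["tcp_pos"],np.round(s["ee_rot"],4).tolist(),np.round(s["joints"],1))
c=capture("wrist"); pickle.dump(c,open("w1.pkl","wb")); W=cloud(c)
print(c["xyz"],np.round(c["rotation"],3).tolist())
p=W.reshape(-1,3); p=p[~np.isnan(p[:,0])]
q=p[(abs(p[:,0]-.5)<.13)&(abs(p[:,1]+.25)<.07)]
print("bench",np.median(q[q[:,2]<.015][:,2]))
from m import rect
rect(q[(q[:,2]>.024)&(q[:,2]<.04)],"leg"); rect(q[(q[:,2]>.1)&(q[:,2]<.14)],"up")
cv2.imwrite("pics/w1.png",c["frame"])
E
sed -i 's/^roi(/if __name__=="__main__": roi(/' m.py; python3 n.py
python3 - <<'E'
from h import *
import pickle
c=pickle.load(open("c0.pkl","rb"))["top"]
R=np.array(c["rotation"]);o=np.array(c["xyz"])
P=[]
for u,v in[(47,103),(253,55),(338,465),(124,515)]:
    d=R@np.array([(138+u/6-.42-c["cx"])/c["fx"],(120+v/6-.42-c["cy"])/c["fy"],1]); P.append((o+d*(.015-o[2])/d[2])*1000)
P=np.array(P)[:,:2]; print(P.round(1))
f=(P[0]+P[1])/2;b=(P[2]+P[3])/2;u=(b-f);L=np.linalg.norm(u);u/=L
print("len",L,np.linalg.norm(P[0]-P[1]),np.linalg.norm(P[2]-P[3]),"u",u,"yaw -u",np.degrees(np.arctan2(-u[1],-u[0])),"corner",(f+b)/2+50*u)
v=(P[1]-P[0]+P[2]-P[3]);print("yaw from short",np.degrees(np.arctan2(v[0],-v[1])))
E
```

```text
0.15 [0.23847939 0.57723778 0.23571834] [[0.9242, -0.382, -0.0005], [-0.382, -0.9242, -0.0016], [0.0001, 0.0017, -1.0]] [ 82.4  22.1   0.4  -0.  -68.4 -14.8]
[0.30059411 0.55213333 0.38459611] [[-0.382, -0.895, -0.232], [-0.924, 0.37, 0.094], [0.001, 0.25, -0.968]]
bench nan
[736. 318.  16.]
[756. 206.  16.]
[523. 158.  16.]
[504. 271.  16.]
tail [ 561. -216.   33.]
tail [ 567. -241.   33.]
up [ 426. -265.  132.]
up [ 435. -286.  132.]
(570, 840, 3)
leg 0
up 0
[[735.3 320.1]
 [760.6 204.8]
 [527.2 156.1]
 [502.2 273. ]]
len 238.14975591644318 118.10512865766206 119.50692958613608 u [-0.97956651 -0.20112049] yaw -u 11.602490093522116 corner [582.34295546 228.43372582]
yaw from short 12.210428555011097
  return _methods._mean(a, axis=axis, dtype=dtype,
  ret = ret.dtype.type(ret / rcount)
```

View pics/w1.png

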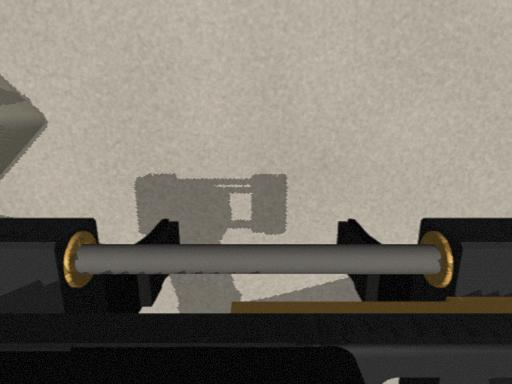

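The view shows bench only, since both moves were refused for missing keys. I'll send them again with every key filled in.

play_rows(
  steps=[
    {"ax":0,"ay":0,"az":-8.26,"dx":0,"dy":0,"dz":0,"claw":87},
    {"ax":0,"ay":0,"az":-8.26,"dx":0,"dy":0,"dz":0,"claw":87},
    {"ax":0,"ay":0,"az":-8.26,"dx":0,"dy":0,"dz":0,"claw":87},
    {"ax":0,"ay":0,"az":-8.26,"dx":0,"dy":0,"dz":0,"claw":87},
    {"ax":0,"ay":0,"az":-8.26,"dx":0,"dy":0,"dz":0,"claw":87},
  ],
)

```text
time_s: 0.7
tcp_pos: [0.2385, 0.5775, 0.2362]
ee_rot: [[0.944, 0.329, -0.0], [0.329, -0.944, -0.001], [-0.0, 0.0, -1.0]]
wrist_force: [-0.1, 0.1, 0.1]
gripper_width: 1.002
gripper_force: 0.0
```

play_rows(
  steps=[
    {"ax":0,"ay":0,"az":0,"dx":-1,"dy":25,"dz":0,"claw":87},
    {"ax":0,"ay":0,"az":0,"dx":-1,"dy":45,"dz":0,"claw":87},
    {"ax":0,"ay":0,"az":0,"dx":-1,"dy":45,"dz":0,"claw":87},
    {"ax":0,"ay":0,"az":0,"dx":-1,"dy":45,"dz":0,"claw":87},
    {"ax":0,"ay":0,"az":0,"dx":-1,"dy":45,"dz":0,"claw":87},
    {"ax":0,"ay":0,"az":0,"dx":-1,"dy":45,"dz":0,"claw":87},
    {"ax":0,"ay":0,"az":0,"dx":-1,"dy":45,"dz":0,"claw":87},
    {"ax":0,"ay":0,"az":0,"dx":-1,"dy":45,"dz":0,"claw":87},
    {"ax":0,"ay":0,"az":0,"dx":-1,"dy":45,"dz":0,"claw":87},
    {"ax":0,"ay":0,"az":0,"dx":-1,"dy":45,"dz":0,"claw":87},
    {"ax":0,"ay":0,"az":0,"dx":-1,"dy":45,"dz":0,"claw":87},
    {"ax":0,"ay":0,"az":0,"dx":-1,"dy":45,"dz":0,"claw":87},
    {"ax":0,"ay":0,"az":0,"dx":-1,"dy":45,"dz":0,"claw":87},
    {"ax":0,"ay":0,"az":0,"dx":-1,"dy":45,"dz":0,"claw":87},
    {"ax":0,"ay":0,"az":0,"dx":-1,"dy":45,"dz":0,"claw":87},
    {"ax":0,"ay":0,"az":0,"dx":-1,"dy":45,"dz":0,"claw":87},
    {"ax":0,"ay":0,"az":0,"dx":-1,"dy":45,"dz":0,"claw":87},
    {"ax":0,"ay":0,"az":0,"dx":-1,"dy":45,"dz":0,"claw":87},
    {"ax":0,"ay":0,"az":0,"dx":0,"dy":45,"dz":0,"claw":87},
    {"ax":0,"ay":0,"az":0,"dx":0,"dy":32,"dz":0,"claw":87},
  ],
)

```text
time_s: 2.7
tcp_pos: [0.5021, -0.2513, 0.2361]
ee_rot: [[0.947, 0.321, -0.0], [0.321, -0.947, -0.0], [-0.0, -0.0, -1.0]]
wrist_force: [-0.1, 0.6, -0.4]
gripper_width: 1.0
gripper_force: 0.0
```

```bash
python3 n.py 2>&1 | grep -v -e tail -e '^up \[' 
```

```text
2.7 [ 0.50206467 -0.25127593  0.23612966] [[0.9469, 0.3214, -0.0004], [0.3214, -0.9469, -0.0001], [-0.0004, -0.0, -1.0]] [-10.   15.9  -8.7   0.  -65.5 118.8]
[ 0.56569421 -0.22871743  0.3849619 ] [[0.321, -0.917, -0.237], [-0.947, -0.311, -0.08], [-0.0, 0.251, -0.968]]
bench 0.0007063708326449647
[736. 318.  16.]
[756. 206.  16.]
[523. 158.  16.]
[504. 271.  16.]
(570, 840, 3)
leg 2545 [[432.0, -259.0], [440.0, -281.0], [572.0, -235.0], [564.0, -212.0]] [139.2  23.8] [ 505.1 -245.8   32.7] zmax 0.03991216411327947
up 129 [[423.0, -263.0], [430.0, -284.0], [435.0, -282.0], [428.0, -261.0]] [ 5.3 22.4] [ 429.1 -272.8  131.7] zmax 0.13305257543417143
```

View pics/w1.png

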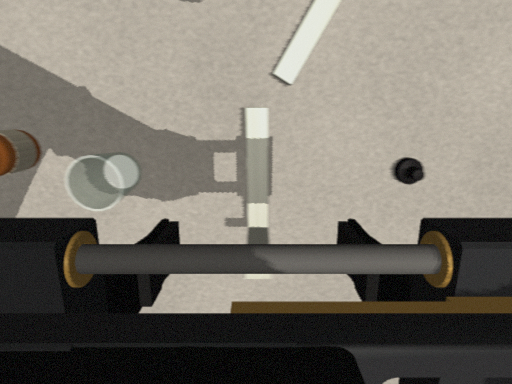

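The wrist view shows the leg centred between the fingers at u≈257, with its tail at v≈108. The beaker is clear on the left at about (95,185). Next I descend and grip.

play_rows(
  steps=[
    {"ax":0,"ay":0,"az":-0.5,"dx":1,"dy":-3,"dz":30,"claw":87},
    {"ax":0,"ay":0,"az":0,"dx":0,"dy":0,"dz":40,"claw":70},
    {"ax":0,"ay":0,"az":0,"dx":0,"dy":0,"dz":40,"claw":60},
    {"ax":0,"ay":0,"az":0,"dx":0,"dy":0,"dz":40,"claw":60},
    {"ax":0,"ay":0,"az":0,"dx":0,"dy":0,"dz":30,"claw":60},
    {"ax":0,"ay":0,"az":0,"dx":0,"dy":0,"dz":20,"claw":60},
    {"ax":0,"ay":0,"az":0,"dx":0,"dy":0,"dz":12,"claw":60},
    {"ax":0,"ay":0,"az":0,"dx":0,"dy":0,"dz":4,"claw":60},
    {"ax":0,"ay":0,"az":0,"dx":0,"dy":0,"dz":0,"claw":50},
    {"ax":0,"ay":0,"az":0,"dx":0,"dy":0,"dz":0,"claw":40},
    {"ax":0,"ay":0,"az":0,"dx":0,"dy":0,"dz":0,"claw":32},
    {"ax":0,"ay":0,"az":0,"dx":0,"dy":0,"dz":0,"claw":28},
    {"ax":0,"ay":0,"az":0,"dx":0,"dy":0,"dz":0,"claw":24},
    {"ax":0,"ay":0,"az":0,"dx":0,"dy":0,"dz":0,"claw":0},
    {"ax":0,"ay":0,"az":0,"dx":0,"dy":0,"dz":0,"claw":0},
    {"ax":0,"ay":0,"az":0,"dx":0,"dy":0,"dz":0,"claw":0},
  ],
)

```text
time_s: 4.35
tcp_pos: [0.5025, -0.2459, 0.0212]
ee_rot: [[0.943, 0.332, 0.002], [0.332, -0.943, -0.001], [0.001, 0.001, -1.0]]
wrist_force: [0.7, -1.9, 3.8]
gripper_width: 0.277
gripper_force: 30.0
```

play_rows(
  steps=[
    {"ax":0,"ay":0,"az":0,"dx":0,"dy":0,"dz":-15,"claw":0},
    {"ax":0,"ay":0,"az":0,"dx":0,"dy":0,"dz":-35,"claw":0},
    {"ax":0,"ay":0,"az":2,"dx":0,"dy":0,"dz":-40,"claw":0},
    {"ax":0,"ay":0,"az":3,"dx":0,"dy":0,"dz":-40,"claw":0},
    {"ax":0,"ay":0,"az":2.7,"dx":0,"dy":0,"dz":-20,"claw":0},
    {"ax":0,"ay":0,"az":0,"dx":20,"dy":-10,"dz":0,"claw":0},
    {"ax":0,"ay":0,"az":0,"dx":40,"dy":-20,"dz":0,"claw":0},
    {"ax":0,"ay":0,"az":0,"dx":40,"dy":-20,"dz":0,"claw":0},
    {"ax":0,"ay":0,"az":0,"dx":40,"dy":-20,"dz":0,"claw":0},
    {"ax":0,"ay":0,"az":0,"dx":40,"dy":-20,"dz":0,"claw":0},
    {"ax":0,"ay":0,"az":0,"dx":40,"dy":-20,"dz":0,"claw":0},
    {"ax":0,"ay":0,"az":0,"dx":20,"dy":-10,"dz":0,"claw":0},
    {"ax":0,"ay":0,"az":0,"dx":10,"dy":-20,"dz":0,"claw":0},
    {"ax":0,"ay":0,"az":0,"dx":10,"dy":-30,"dz":0,"claw":0},
    {"ax":0,"ay":0,"az":0,"dx":5,"dy":-35,"dz":0,"claw":0},
    {"ax":0,"ay":0,"az":0,"dx":5,"dy":-35,"dz":0,"claw":0},
    {"ax":0,"ay":0,"az":0,"dx":5,"dy":-35,"dz":0,"claw":0},
    {"ax":0,"ay":0,"az":0,"dx":5,"dy":-35,"dz":0,"claw":0},
    {"ax":0,"ay":0,"az":0,"dx":5,"dy":-35,"dz":0,"claw":0},
    {"ax":0,"ay":0,"az":0,"dx":0,"dy":0,"dz":0,"claw":0},
  ],
)

```text
time_s: 6.35
tcp_pos: [0.7089, 0.155, 0.1686]
ee_rot: [[0.978, 0.206, -0.004], [0.206, -0.978, 0.001], [-0.003, -0.002, -1.0]]
wrist_force: [0.0, -1.7, -4.2]
gripper_width: 0.27
gripper_force: 30.0
```

play_rows(
  steps=[
    {"ax":0,"ay":0,"az":0,"dx":2,"dy":-25,"dz":0,"claw":0},
    {"ax":0,"ay":0,"az":0,"dx":2,"dy":-25,"dz":0,"claw":0},
    {"ax":0,"ay":0,"az":0,"dx":2,"dy":-25,"dz":0,"claw":0},
    {"ax":0,"ay":0,"az":0,"dx":2,"dy":-22,"dz":0,"claw":0},
    {"ax":0,"ay":0,"az":0,"dx":0,"dy":0,"dz":30,"claw":0},
    {"ax":0,"ay":0,"az":0,"dx":0,"dy":0,"dz":30,"claw":0},
    {"ax":0,"ay":0,"az":0,"dx":0,"dy":0,"dz":20,"claw":0},
    {"ax":0,"ay":0,"az":0,"dx":0,"dy":0,"dz":20,"claw":0},
    {"ax":0,"ay":0,"az":0,"dx":0,"dy":0,"dz":12,"claw":0},
    {"ax":0,"ay":0,"az":0,"dx":0,"dy":0,"dz":0,"claw":0},
    {"ax":0,"ay":0,"az":0,"dx":0,"dy":0,"dz":0,"claw":0},
  ],
)

```text
time_s: 7.45
tcp_pos: [0.6997, 0.2466, 0.059]
ee_rot: [[0.979, 0.202, 0.001], [0.202, -0.979, -0.0], [0.0, 0.0, -1.0]]
wrist_force: [0.2, 0.2, -3.2]
gripper_width: 0.274
gripper_force: 30.0
```

```bash
cat > k.py <<'E'
from h import *
import pickle,sys
s=sense(); print(s["time_s"],s["tcp_pos"],np.round(s["ee_rot"],4).tolist(),np.round(s["wrist_force"],1),np.round(s["moment"],2))
C={n:capture(n) for n in("scene","top","wrist")}
t=sys.argv[1]; pickle.dump(C,open(t+".pkl","wb"))
a=cv2.resize(C["wrist"]["frame"],(480,360))
b=cv2.resize(C["scene"]["frame"][170:330,320:430],(int(110*360/160),360),interpolation=2)
o=np.hstack([a,b]); cv2.imwrite("pics/%s.png"%t,np.clip(o*1.4,0,255).astype(np.uint8)); print(o.shape)
E
python3 k.py k1
```

```text
7.45 [0.69968475 0.24660269 0.05900202] [[0.9794, 0.2021, 0.0005], [0.2021, -0.9794, -0.0001], [0.0005, 0.0002, -1.0]] [ 0.2  0.2 -3.2] [ 0.03 -0.13  0.03]
(360, 727, 3)
```

View pics/k1.png

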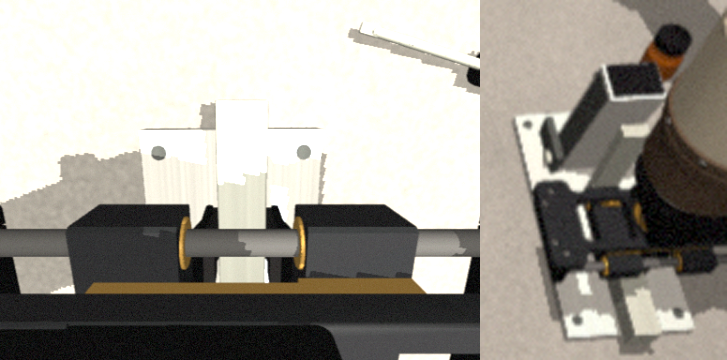

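The wrist view shows the leg at u≈217–267 over the plate (u≈143–320), so it sits slightly right of centre. In the scene crop the upright leg is in front of the post with a gap. I'll measure the offset in tool axes.

```bash
cat > e.py <<'E'
from h import *
import pickle,sys
s=sense();R=np.array(s["ee_rot"]);p=np.array(s["tcp_pos"])
C=pickle.load(open(sys.argv[1]+".pkl","rb"))
def an(n,z0,z1,xs,ylim=90,step=6):
    W=cloud(C[n]).reshape(-1,3); W=W[~np.isnan(W[:,0])]; T=(W-p)@R*1000
    m=(W[:,2]>z0)&(W[:,2]<z1)&(abs(T[:,1])<ylim); W,T=W[m],T[m]; o=[]
    for x in range(*xs,step):
        b=T[(T[:,0]>=x)&(T[:,0]<x+step)]
        if len(b)>5: o.append((x+step/2,b[:,1].min(),b[:,1].max(),len(b)))
    o=np.array(o); print(n,z0); print(np.round(o,1).tolist())
    if len(o)>3: print(" centre fit (slope deg, at0)",np.degrees(np.polyfit(o[:,0],(o[:,1]+o[:,2])/2,1)[0]),((o[:,1]+o[:,2])/2).mean())
    if len(T): print(" x range",np.percentile(T[:,0],[0,1,99,100]).round(1),"z med",np.median(W[:,2]))
zl=p[2]-.020+.032
an("wrist",.008,.022,(20,60)); an("wrist",zl-.006,zl+.006,(20,80),30)
an("top",.008,.022,(-170,70)); 
an("top",.15,.3,(-150,-40),70); an("top",zl+.09,zl+.105,(-90,-60),25,30)
an("scene",.15,.3,(-150,-40),70)
E
python3 e.py k1
```

```text
wrist 0.008
[[23.0, -68.0, 51.4, 1241.0], [29.0, -68.5, 51.5, 1323.0], [35.0, -68.4, 51.7, 1279.0], [41.0, -68.4, 51.3, 1374.0], [47.0, -68.6, 51.3, 1396.0], [53.0, -67.9, 50.9, 376.0]]
 centre fit (slope deg, at0) -0.41136924853274637 -8.472070258336396
 x range [-61.4 -44.1 111.  115.1] z med 0.01570742375223852
wrist 0.06632857632308628
[[23.0, -12.9, 10.8, 645.0], [29.0, -13.2, 10.7, 669.0], [35.0, -13.1, 10.5, 691.0], [41.0, -12.9, 10.8, 708.0], [47.0, -13.3, 10.8, 728.0], [53.0, -13.2, 10.6, 766.0], [59.0, -12.9, 10.4, 767.0], [65.0, -13.3, 10.8, 838.0], [71.0, -12.7, 10.3, 110.0]]
 centre fit (slope deg, at0) -0.12357620386879571 -1.2156694206112624
 x range [-24.4 -22.7  68.3  68.7] z med 0.07174087172086735
top 0.008
[[-167.0, -62.2, 55.4, 69.0], [-161.0, -65.2, 55.0, 53.0], [-155.0, -63.9, 54.6, 46.0], [-149.0, -61.8, 56.0, 22.0], [-143.0, -64.7, 54.9, 23.0], [-137.0, -62.9, 55.0, 21.0], [-131.0, -63.7, 55.7, 18.0], [-125.0, -64.3, 54.4, 16.0], [-119.0, -63.9, 55.3, 18.0], [-113.0, -61.5, 52.8, 20.0], [-107.0, 13.2, 54.6, 20.0], [-101.0, 11.1, 55.1, 25.0], [-95.0, 7.1, 55.8
[... 1032 characters left out ...]
 -67.8, 24.2, 117.0]]
 centre fit (slope deg, at0) -3.2970390026426943 -3.809607960902138
 x range [-712.4 -709.9   22.5   31.7] z med 0.1853683625765168
top 0.16232857632308628
[[-75.0, -9.6, 14.0, 40.0]]
 x range [-710.  -709.   -21.7  -16.8] z med 0.1691789279973661
scene 0.15
[[-135.0, -10.6, 18.6, 15.0], [-129.0, -28.7, 19.5, 84.0], [-123.0, -30.6, 19.2, 80.0], [-117.0, -33.1, 19.1, 87.0], [-111.0, -29.8, 19.0, 87.0], [-105.0, -32.6, 18.8, 133.0], [-99.0, -31.8, 18.3, 160.0], [-81.0, -10.8, 11.7, 16.0], [-75.0, -11.0, 12.1, 40.0], [-69.0, -10.7, 12.0, 72.0]]
 centre fit (slope deg, at0) 2.837369941950535 -3.0744955678737633
 x range [-807.3 -769.    40.    42.4] z med 0.2142246731798001
```

play_rows(
  steps=[
    {"ax":0,"ay":0,"az":0,"dx":-5,"dy":-3.5,"dz":6,"claw":0},
    {"ax":0,"ay":0,"az":0,"dx":-5,"dy":-3.5,"dz":6,"claw":0},
    {"ax":0,"ay":0,"az":0,"dx":0,"dy":0,"dz":6,"claw":0},
    {"ax":0,"ay":0,"az":0,"dx":0,"dy":0,"dz":3,"claw":0},
    {"ax":0,"ay":0,"az":0,"dx":0,"dy":0,"dz":1,"claw":0},
    {"ax":0,"ay":0,"az":0,"dx":0,"dy":0,"dz":0,"claw":0},
    {"ax":0,"ay":0,"az":0,"dx":0,"dy":0,"dz":0,"claw":0},
  ],
)

```text
time_s: 8.3
tcp_pos: [0.6884, 0.2513, 0.0365]
ee_rot: [[0.979, 0.202, 0.0], [0.202, -0.979, 0.0], [0.0, -0.0, -1.0]]
wrist_force: [0.6, -1.0, -3.4]
gripper_width: 0.277
gripper_force: 30.0
```

play_rows(
  steps=[
    {"ax":0,"ay":0,"az":0,"dx":0,"dy":0,"dz":0.5,"claw":0},
    {"ax":0,"ay":0,"az":0,"dx":0,"dy":0,"dz":0.5,"claw":0},
    {"ax":0,"ay":0,"az":0,"dx":0,"dy":0,"dz":0,"claw":0},
  ],
)

```text
time_s: 8.6
tcp_pos: [0.6885, 0.2513, 0.0363]
ee_rot: [[0.979, 0.202, 0.001], [0.202, -0.979, 0.0], [0.001, 0.0, -1.0]]
wrist_force: [-0.6, -0.7, -0.3]
gripper_width: 0.273
gripper_force: 30.0
```

play_rows(
  steps=[
    {"ax":0,"ay":0,"az":0,"dx":0,"dy":0,"dz":1,"claw":0},
    {"ax":0,"ay":0,"az":0,"dx":0,"dy":0,"dz":0,"claw":0},
    {"ax":0,"ay":0,"az":0,"dx":0,"dy":0,"dz":0,"claw":0},
  ],
)

```text
time_s: 8.9
tcp_pos: [0.6885, 0.2514, 0.0363]
ee_rot: [[0.979, 0.202, 0.001], [0.202, -0.979, 0.0], [0.001, 0.0, -1.0]]
wrist_force: [-3.7, -2.7, 5.0]
gripper_width: 0.272
gripper_force: 30.0
```

play_rows(
  steps=[
    {"ax":0,"ay":0,"az":0,"dx":-3,"dy":0,"dz":0.5,"claw":0},
    {"ax":0,"ay":0,"az":0,"dx":-3,"dy":0,"dz":0,"claw":0},
    {"ax":0,"ay":0,"az":0,"dx":-3,"dy":0,"dz":0,"claw":0},
    {"ax":0,"ay":0,"az":0,"dx":-3,"dy":0,"dz":0,"claw":0},
    {"ax":0,"ay":0,"az":0,"dx":-2,"dy":0,"dz":0,"claw":0},
    {"ax":0,"ay":0,"az":0,"dx":-2,"dy":0,"dz":0,"claw":0},
    {"ax":0,"ay":0,"az":0,"dx":-2,"dy":0,"dz":0,"claw":0},
    {"ax":0,"ay":0,"az":0,"dx":-2,"dy":0,"dz":0,"claw":0},
    {"ax":0,"ay":0,"az":0,"dx":0,"dy":0,"dz":0,"claw":0},
    {"ax":0,"ay":0,"az":0,"dx":0,"dy":0,"dz":0,"claw":0},
  ],
)

```text
time_s: 9.9
tcp_pos: [0.6713, 0.2487, 0.0363]
ee_rot: [[0.979, 0.203, 0.007], [0.203, -0.979, 0.003], [0.008, -0.002, -1.0]]
wrist_force: [5.4, 0.8, 4.6]
gripper_width: 0.272
gripper_force: 30.0
```

```bash
python3 k.py k2; python3 e.py k2 | grep -v -A3 '^top 0.008'
```

```text
9.9 [0.6713189  0.2487496  0.03625181] [[0.9791, 0.2032, 0.0071], [0.2032, -0.9791, 0.0031], [0.0076, -0.0016, -1.0]] [5.4 0.8 4.6] [ 0.18 -1.19  0.12]
(360, 727, 3)
wrist 0.008
[[23.0, -60.2, 59.8, 1658.0], [29.0, -60.3, 59.7, 1741.0], [35.0, -60.3, 59.3, 1787.0], [41.0, -60.7, 59.4, 1812.0], [47.0, -60.7, 59.2, 1848.0], [53.0, -60.4, 59.3, 1850.0], [59.0, -60.6, 59.2, 2037.0]]
 centre fit (slope deg, at0) -0.7239750506351148 -0.5312421993863546
 x range [-45.1  -1.9  78.5  79.1] z med 0.015713475090851553
wrist 0.042258695885263146
[[23.0, -12.8, 10.9, 653.0], [29.0, -13.2, 10.7, 659.0], [35.0, -13.1, 10.5, 684.0], [41.0, -12.9, 10.5, 710.0], [47.0, -13.2, 10.8, 727.0], [53.0, -13.2, 10.7, 758.0], [59.0, -13.0, 10.6, 767.0], [65.0, -13.3, 10.4, 833.0], [71.0, -13.2, 10.3, 149.0]]
 centre fit (slope deg, at0) -0.35010372505889226 -1.2515487407146206
 x range [-24.5 -22.8  68.7  69.1] z med 0.04769620202397404
top 0.008
[[-161.0, -54.8, 61.7, 43.0], [-155.0, -54.6, 62.7, 63.0], [-149.0, -57.3, 63.2, 68.0], [-143.0, -54.2, 63.7, 64.0], [-137.0, -54.0, 63.3, 64.0], [-131.0, -57.2, 63.0
[... 1027 characters left out ...]
0, -22.4, 28.5, 41.0], [-87.0, -21.6, 28.0, 37.0], [-81.0, -20.1, 27.6, 34.0], [-45.0, -13.8, 14.5, 26.0], [-39.0, -44.7, 28.2, 137.0]]
 centre fit (slope deg, at0) -6.06570274093808 1.6362517178588547
 x range [-685.6 -682.5   11.1   30.6] z med 0.19281037077696417
top 0.13825869588526313
[]
 x range [-681.4 -678.4  -11.1   -6.6] z med 0.14531508793650816
scene 0.15
[[-111.0, -12.4, 26.2, 24.0], [-105.0, -21.2, 27.1, 77.0], [-99.0, -22.0, 26.3, 88.0], [-93.0, -19.7, 27.1, 81.0], [-87.0, -16.2, 26.8, 75.0], [-81.0, -14.4, 26.4, 143.0], [-75.0, -12.0, 25.4, 82.0]]
 centre fit (slope deg, at0) 2.9427694408016385 4.810778077863105
 x range [-791.3 -742.8   43.    45.8] z med 0.22446225934354935
```

View pics/k2.png

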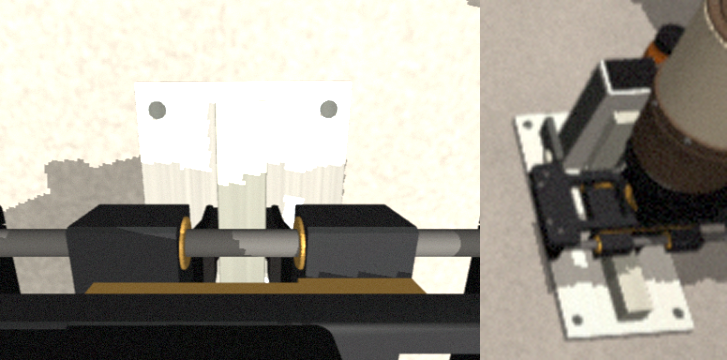

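The square is on the plate's centreline, within about 1 mm, and the upright has reached the post in the scene crop. About 10 mm remains to the corner, so I keep pushing.

play_rows(
  steps=[
    {"ax":0,"ay":0,"az":0,"dx":-1.5,"dy":0,"dz":0.5,"claw":0},
    {"ax":0,"ay":0,"az":0,"dx":-1.5,"dy":0,"dz":0.5,"claw":0},
    {"ax":0,"ay":0,"az":0,"dx":-1.5,"dy":0,"dz":0,"claw":0},
    {"ax":0,"ay":0,"az":0,"dx":-1.5,"dy":0,"dz":0,"claw":0},
    {"ax":0,"ay":0,"az":0,"dx":-1,"dy":0,"dz":0,"claw":0},
    {"ax":0,"ay":0,"az":0,"dx":0,"dy":0,"dz":0,"claw":0},
    {"ax":0,"ay":0,"az":0,"dx":0,"dy":0,"dz":0,"claw":0},
  ],
)

```text
time_s: 10.75
tcp_pos: [0.666, 0.2478, 0.0362]
ee_rot: [[0.979, 0.204, 0.011], [0.204, -0.979, 0.004], [0.011, -0.002, -1.0]]
wrist_force: [6.8, 0.9, 6.0]
gripper_width: 0.275
gripper_force: 30.0
```

play_rows(
  steps=[
    {"ax":0,"ay":0,"az":0,"dx":-1,"dy":0,"dz":0,"claw":0},
    {"ax":0,"ay":0,"az":0,"dx":-1,"dy":0,"dz":0,"claw":0},
    {"ax":0,"ay":0,"az":0,"dx":0,"dy":0,"dz":0,"claw":0},
    {"ax":0,"ay":0,"az":0,"dx":0,"dy":0,"dz":0,"claw":0},
  ],
)

```text
time_s: 11.15
tcp_pos: [0.6642, 0.2475, 0.0362]
ee_rot: [[0.979, 0.204, 0.011], [0.204, -0.979, 0.005], [0.012, -0.002, -1.0]]
wrist_force: [5.9, 1.0, 5.8]
gripper_width: 0.272
gripper_force: 30.0
```

play_rows(
  steps=[
    {"ax":0,"ay":0,"az":0,"dx":-1,"dy":0,"dz":0,"claw":0},
    {"ax":0,"ay":0,"az":0,"dx":-1,"dy":0,"dz":0,"claw":0},
    {"ax":0,"ay":0,"az":0,"dx":0,"dy":0,"dz":0,"claw":0},
    {"ax":0,"ay":0,"az":0,"dx":0,"dy":0,"dz":0,"claw":0},
  ],
)

```text
time_s: 11.55
tcp_pos: [0.6623, 0.2471, 0.0362]
ee_rot: [[0.979, 0.204, 0.011], [0.204, -0.979, 0.005], [0.012, -0.002, -1.0]]
wrist_force: [7.8, 1.0, 6.2]
gripper_width: 0.273
gripper_force: 30.0
```

play_rows(
  steps=[
    {"ax":0,"ay":0,"az":0,"dx":-1,"dy":0,"dz":0.3,"claw":0},
    {"ax":0,"ay":0,"az":0,"dx":-1,"dy":0,"dz":0,"claw":0},
    {"ax":0,"ay":0,"az":0,"dx":0,"dy":0,"dz":0,"claw":0},
    {"ax":0,"ay":0,"az":0,"dx":0,"dy":0,"dz":0,"claw":0},
  ],
)

```text
time_s: 11.95
tcp_pos: [0.6616, 0.2471, 0.0362]
ee_rot: [[0.979, 0.204, 0.014], [0.204, -0.979, 0.006], [0.015, -0.003, -1.0]]
wrist_force: [10.2, 1.0, 3.9]
gripper_width: 0.274
gripper_force: 30.0
```

play_rows(
  steps=[
    {"ax":0,"ay":0,"az":0,"dx":-1,"dy":0,"dz":0.3,"claw":0},
    {"ax":0,"ay":0,"az":0,"dx":0,"dy":0,"dz":0,"claw":0},
    {"ax":0,"ay":0,"az":0,"dx":0,"dy":0,"dz":0,"claw":0},
  ],
)

```text
time_s: 12.25
tcp_pos: [0.6616, 0.247, 0.0362]
ee_rot: [[0.979, 0.204, 0.016], [0.204, -0.979, 0.006], [0.017, -0.003, -1.0]]
wrist_force: [11.2, 0.0, 4.1]
gripper_width: 0.274
gripper_force: 30.0
```

```bash
cat > f.py <<'E'
from h import *
import sys,pickle
t=sys.argv[1]; C=pickle.load(open(t+".pkl","rb"))
s=sense();R=np.array(s["ee_rot"]);p=np.array(s["tcp_pos"])
yaw=np.arctan2(R[1,0],R[0,0]);Q=np.array([[np.cos(yaw),np.sin(yaw),0],[np.sin(yaw),-np.cos(yaw),0],[0,0,1]]) # x back, y, z up
def T(n):
    W=cloud(C[n]).reshape(-1,3);W=W[~np.isnan(W[:,0])];X=(W-p)@Q*1000;X[:,2]=W[:,2]*1000;return X
w=T("wrist")
def fit(m,l,X):
    b=X[m]
    for _ in range(4):
        A=np.c_[b[:,0],b[:,1],np.ones(len(b))];k=np.linalg.lstsq(A,b[:,2],rcond=None)[0];r=b[:,2]-A@k;b=b[abs(r)<2*r.std()+.01]
    print(l,len(b),"slopes x,y",k[:2].round(4),"z0",k[2].round(2))
fit((abs(w[:,1]+1.2)<10)&(w[:,0]>22)&(w[:,0]<66)&(w[:,2]>40)&(w[:,2]<56),"leg top",w)
fit((abs(w[:,1])>20)&(abs(w[:,1])<58)&(w[:,0]>22)&(w[:,0]<82)&(w[:,2]>8)&(w[:,2]<22),"plate",w)
for n in("top","scene"):
    X=T(n);m=(abs(X[:,1])<20)&(X[:,0]>-125)&(X[:,0]<-80)&(X[:,2]>172)
    print(n,"post top z slope:"); fit(m,"",X); b=X[m]; print(" x ext",np.percentile(b[:,0],[1,99]).round(1))
    m=(abs(X[:,1])<8)&(X[:,0]>-84)&(X[:,0]<-60)&(X[:,2]>138)&(X[:,2]<155); b=X[m]
    if len(b): print(" upright top x ext",np.percentile(b[:,0],[1,99]).round(1),"z",np.median(b[:,2]),len(b))
X=T("scene") # post front face visible beside/above upright
m=(abs(X[:,1])<23)&(abs(X[:,1]+1)>14)&(X[:,0]>-90)&(X[:,0]<-60)&(X[:,2]>50)&(X[:,2]<172); b=X[m]
print("face",len(b))
if len(b)>20:
    k=np.polyfit(b[:,2]-15,b[:,0],1); r=b[:,0]-np.polyval(k,b[:,2]-15); b=b[abs(r)<2.5*np.std(r)]; k=np.polyfit(b[:,2]-15,b[:,0],1); print("lean rad",k[0],"foot x",k[1],len(b),b[:,2].min(),b[:,2].max())
E
python3 k.py k3; python3 f.py k3
```

```text
12.25 [0.66159888 0.24703555 0.0362421 ] [[0.9788, 0.2043, 0.0161], [0.2042, -0.9789, 0.0064], [0.0171, -0.003, -0.9998]] [11.2  0.   4.1] [-0.01 -3.23  0.09]
(360, 727, 3)
leg top 3919 slopes x,y [-0.0009 -0.0032] z0 47.76
plate 14296 slopes x,y [ 0.0014 -0.    ] z0 15.66
top post top z slope:
 147 slopes x,y [ 0.0039 -0.009 ] z0 184.63
 x ext [-117.2  -81.4]
 upright top x ext [-72.  -68.8] z 144.45339053522844 6
scene post top z slope:
 223 slopes x,y [-0.0299 -0.0072] z0 180.62
 x ext [-113.   -80.2]
 upright top x ext [-81.3 -68. ] z 145.62895061475567 60
face 129
lean rad -0.001172741867567463 foot x -80.0106586822825 126 50.50348129791726 171.5229093206143
```

View pics/k3.png

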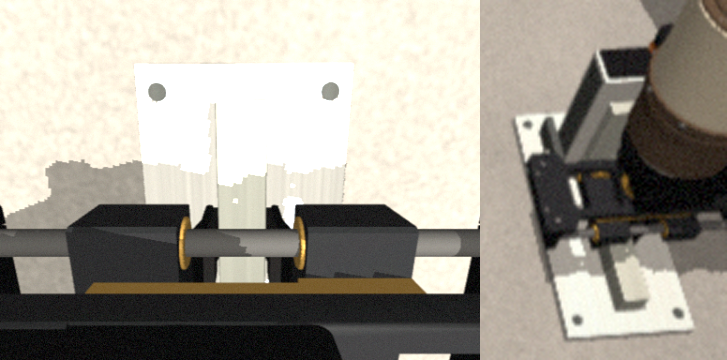

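The leg lies flat, within about 0.002 rad of the plate. The post face is square (lean about −0.001 rad) and the heel is at the hinge stop. I'll press a little more, let it settle and check.

play_rows(
  steps=[
    {"ax":0,"ay":0,"az":0,"dx":-0.5,"dy":0,"dz":0.8,"claw":0},
    {"ax":0,"ay":0,"az":0,"dx":0,"dy":0,"dz":0,"claw":0},
    {"ax":0,"ay":0,"az":0,"dx":0,"dy":0,"dz":0,"claw":0},
    {"ax":0,"ay":0,"az":0,"dx":0,"dy":0,"dz":0,"claw":0},
    {"ax":0,"ay":0,"az":0,"dx":0,"dy":0,"dz":0,"claw":0},
    {"ax":0,"ay":0,"az":0,"dx":0,"dy":0,"dz":0,"claw":0},
    {"ax":0,"ay":0,"az":0,"dx":0,"dy":0,"dz":0,"claw":0},
    {"ax":0,"ay":0,"az":0,"dx":0,"dy":0,"dz":0,"claw":0},
  ],
)

```text
time_s: 13.2
tcp_pos: [0.6616, 0.247, 0.0362]
ee_rot: [[0.979, 0.205, 0.017], [0.205, -0.979, 0.007], [0.018, -0.003, -1.0]]
wrist_force: [11.5, 0.6, 6.5]
gripper_width: 0.275
gripper_force: 30.0
```

```bash
python3 k.py k4; python3 f.py k4
```

```text
13.2 [0.66158067 0.2470301  0.03621785] [[0.9787, 0.2046, 0.0172], [0.2045, -0.9788, 0.0067], [0.0182, -0.003, -0.9998]] [11.5  0.6  6.5] [-0.07 -3.19  0.03]
(360, 727, 3)
leg top 4003 slopes x,y [ 0.0009 -0.0013] z0 47.69
plate 14239 slopes x,y [ 0.0019 -0.0002] z0 15.61
top post top z slope:
 153 slopes x,y [0.0301 0.0263] z0 187.28
 x ext [-117.1  -81.5]
 upright top x ext [-72.  -69.4] z 147.61931460255528 7
scene post top z slope:
 232 slopes x,y [-0.0203 -0.0068] z0 181.62
 x ext [-113.2  -80.3]
 upright top x ext [-80.9 -68. ] z 145.82088187120513 59
face 138
lean rad 0.0011168974984985015 foot x -80.19139815730145 136 50.16719187754204 170.45376430300973
```

```bash
python3 -c "
from station import *
print(finish_job())"
```

```text
the job is handed in; nothing more can be done
None
```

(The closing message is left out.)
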